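# Turn the hob up one click and start it

## Task

Turn the countertop hob's heat up one click: gently roll the top of the wide ribbed wheel with a fingertip towards the pan, until it clicks into its next stop and its white mark stands straight up in line with the two ticks beside it, not one stop further. Then press the round start button between the wheels all the way down and let it come up again. Leave the narrow wheel at its setting, and do not shift or lift the pan, the bottle or the jar.

Things in the scene. Friction and masses are not known exactly. Their poses are not given: they have to be found in the camera images.
- hob: fixed steel countertop hob, 360 (x) by 300 (y) by 60 mm high, dark glass plate; origin: centre of its underside, on the counter. +x points from the control strip (nearest the robot) to the pan at the back, +z up. On the strip at x = -130 mm: wheels at y = +85 and -85 mm, start button at y = 0. Which wheel is the wide one varies.
- wide_unit: black bezel of the wide wheel, 72 (x) by 50 (y) by 3 mm thick, lying on the strip; origin: centre of its underside, 60 mm above the counter; axes as the hob's. The wheel's axle is sprung: pressed from above the wheel yields straight down, from about 2 N, 1.8 N per mm more, to a firm stop after 6 mm (13 N). More than 50 N on the wheel is too rough.
- wide_top (a point): highest point of the wide heat wheel at mid-width, 74 mm above the counter; axes as the hob's; fixed to the bezel, does not turn or sink. A grey ribbed drum, 30 mm radius, 28 mm wide, on a level axle along the hob's y, 14 mm proud of the strip. Pressed with 8 N or more it follows a fingertip dragged along the hob's x; 18 mm of drag is one click.
- wide_wheel (a joint): turn of the wide wheel, rad; grows as its top rolls towards the pan (hob +x). Click stops at 0, 0.6 and 1.2; let go, it springs to the nearest (it resists with up to 0.08 N m, giving over half-way). Starts at 0, the white mark across its ribs leaning 0.6 rad to the strip's front edge; at 0.6 the mark is straight up, at 1.2 it leans to the pan.
- narrow_top (a point): highest point of the narrow wheel at mid-width, 74 mm above the counter: the same kind of wheel, but 12 mm wide in a bezel 34 mm wide (y). To be left alone.
- narrow_wheel (a joint): turn of the narrow wheel, rad, same stops and sense; starts at 0 and must stay at that stop.
- start_top (a point): centre of the top face of the start button, a bare metal push button of 13 mm radius in a black housing between the two wheels; axes as the hob's; moves with the button.
- start (a joint): how far the start button is pressed, m: 0 up, 0.006 fully down; 5 N holds it fully down, a spring returns it.
- pan_mid (a point): steel pan of 88 mm radius and 55 mm height standing on the hob's glass, 0.8 kg; its axis, half-way up. Its centre lies about 190 mm behind the line of the controls. A loop handle reaches to 132 mm from its axis.
- bottle_mid (a point): white squeeze bottle, 58 mm across and 195 mm tall, 0.3 kg, standing on the counter beside the hob at its +y side; its axis, 90 mm above its foot.
- jar_mid (a point): green glass jar with a steel lid, 64 mm across and 100 mm tall, 0.3 kg, standing on the counter beside the hob at its -y side; its axis, 50 mm above its foot.

How it is judged:
By the outcome, as a careful person would: the job done as asked, in the order asked, and still so for the second after the job is handed in, with the robot touching nothing.
It also fails if it takes over 38 s, if anything falls off the work surface, if the arm or the gripper's body presses on something with over 40 N, if the wrist force passes 120 N, or if a joint passes its speed limit or range.

## Robot

A 6-joint arm with a two-finger parallel gripper is mounted at the origin on the work surface. World frame = base frame: x ahead of the robot, y to its left, z up, the work surface at z = 0. Lengths are in m, angles in degrees, forces in N, time in s.
With the tool pointing down it reaches from about 0.25 to 0.725 m from the base axis. Payload 9.7 kg.
Tool frame: the origin (TCP) lies midway between the tips of the shut fingers; the grasp point (between the pads) lies bot.grasp_offset behind it (bot.grasp_offset is the distance from the TCP to the grasp point, in m); x points along the fingers, y is the direction in which the jaws open and shut, and the axes are right-handed (so a half turn about x gives the same grasp; the last joint's range is limited). The gripper opens to 85 mm and grips with 20 to 120 N. Pads are 22 mm wide; open, the fingers measure 114 mm over their backs; the gripper's body (76 mm by 85 mm) begins 54 mm behind the grasp point. The pads swing forward as they close: fully open they stand 13 mm farther back than shut.
Start: joints at [63.312, 4.979, 10.078, 95.1, 0, 90], TCP at [0.247, 0.491, 0.231] pointing down, gripper open.
Joint ranges: [-179.16, 179.16], [-48.56, 103.87], [-65.8, 70.77], [-126.05, 130.52], [-82.76, 87.17], [-180, 180]. Speed limits (degrees/s): [127.2, 127.2, 147.25, 180, 180, 180].

## Interface

Orientations are given as [roll, pitch, yaw] about the fixed x, y, z axes, in that order (R = Rz(yaw) Ry(pitch) Rx(roll)).
In Python, from workcell import status, camera, bot gives the robot as it stands.
- The arm moves only by the shell command python3 -m jog 'ROWS' [OPENING] [FORCE]. ROWS is text: rows parted by semicolons, each of 4 numbers parted by spaces: the shift along the tool's x, y, z in mm, then the turn about the tool's x in degrees. A call has exactly 8 rows; each row is the pose to reach, as a shift and turn from the pose commanded when the call began, along the tool's axes at that moment; what a row does not reach only later rows make up. A row lasts 1/8 s, in which the tool goes at most 62.5 mm and 10.7 degrees, less where a joint would pass 70% of its speed; a pose out of reach is approached as far as the arm can. A call with a gripper value outside its range is refused whole. OPENING is the opening, from 0 (shut) to 1 (fully open), set as the call begins (- or left out, the last holds). The fingers move at their own pace and stop on an object; FORCE is the grip in N (left out, the last holds). Time passes only in rows, so rows that repeat a pose let the fingers close, or fill a call up. It gives the time, the measured TCP pose, the force and the opening at its end, in the units of the state.
- status.get_obs(): the state, without advancing time (a new reading comes with each control period).
- camera(name): name is "scene" or "top" or "wrist"; returns a dict with "color" (480x640x3 uint8, red, green, blue), "vfov" (degrees; the focal length in pixels is half the picture's height over the tangent of half this angle, whatever the lens; pixels are square), "cx", "cy" (the principal point, pixels), "rvec" (rotation vector, rad) and "tvec" (3), from world to camera coordinates, as OpenCV has them. Camera axes: x right, y down, z forward; pixel columns grow to the right and rows downward; lengths in m; the calibration is good to about 2 mm. The wrist camera is an equidistant fisheye: a pixel r from the principal point sees the ray r / f radians off the axis. A picture is of the moment at which its call begins. There is no depth.
- bot.job_done(): hands the job in, once; it reports no verdict.
The state is a dict: "time": time; "q": joint angles; "qd": joint speeds; "joint_efforts": joint torques, N m; "ee_pos": TCP position; "tcp_rot": TCP orientation; "wrist_force": force on the tool from outside, world axes, zero at the start; "torque": the same for the moment, N m; "opening": finger opening in m.
Only numpy, scipy, OpenCV 4.12 (cv2) and the standard library are available. Lean on these libraries where they do the work, as an engineer would, in place of code of your own. Each camera call takes 0.05 s, during which the arm holds its last target. There are 200 camera calls.

## Working session

There is one attempt and no reset: what is moved stays moved. The work goes in short steps, Python scripts to look and compute and a shell command to move; the robot and the scene stay as the last step left them, time stands still between calls to the robot, and variables do not carry over. Pictures are saved under pics/ and viewed, about 8 in all and at most 12, crops included, and the job is handed in when it is done.

```bash
mkdir -p pics; python3 - <<'E'
from workcell import status,camera,bot
import cv2,numpy as np,pickle
d={}
for n in("scene","top"):
    c=camera(n);d[n]=c;cv2.imwrite(f"pics/{n}0.png",c["color"][:,:,::-1]);print(n,c["vfov"],c["cx"],c["cy"],c["rvec"],c["tvec"])
pickle.dump(d,open("d0.pkl","wb"))
o=status.get_obs();print(o["time"],o["ee_pos"],o["tcp_rot"],o["opening"],bot.grasp_offset)
E
```

```text
scene 47.5125825039791 315.6724918306505 240.2659512787749 [ 1.96135652  1.32165197 -0.58418025] [-0.23935032 -0.32505225  1.40015882]
top 45.034574448528936 319.63219418846836 239.8093052870752 [ 2.11780249 -2.1396533   0.21090021] [0.02246727 0.57749512 1.15594863]
0.1 [0.24694802 0.49124239 0.23068459] [ -89.64528714   89.9361089  -116.33563417] 0.08564805847295255 0.0187
```

View pics/top0.png

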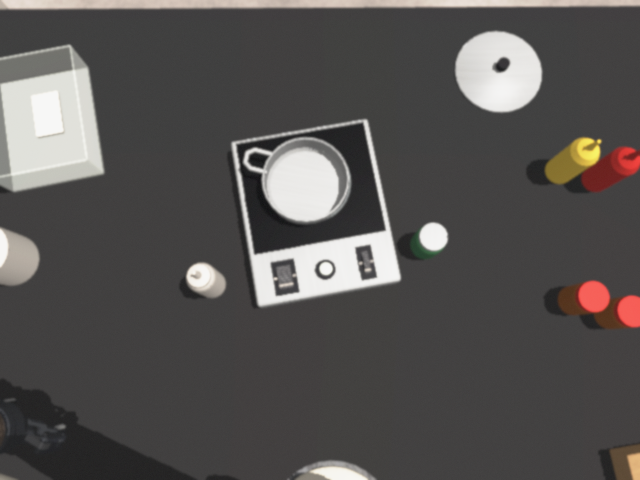

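View pics/scene0.png

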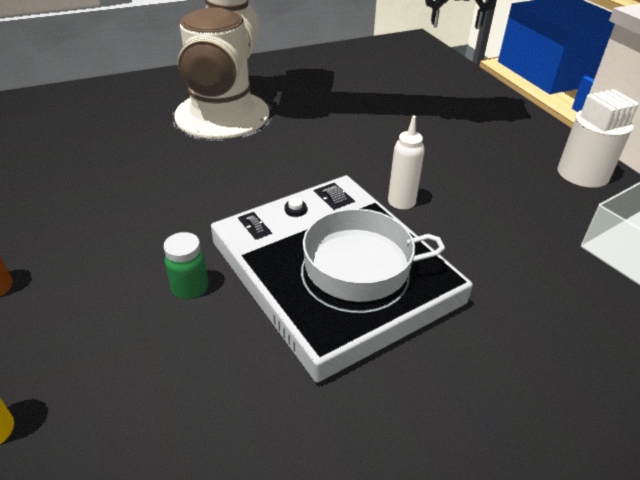

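The top view shows the wide bezel at (286,277), button at (326,269), narrow bezel at (366,262), and the bottle left at about (207,283). The wide wheel is on the +y side, and the scene view agrees.

```bash
cat > h.py <<'E'
import numpy as np,cv2
from scipy.spatial.transform import Rotation as Ro
def ray(c,uv):
    R=Ro.from_rotvec(np.ravel(c["rvec"])).as_matrix();f=240/np.tan(np.radians(c["vfov"]/2))
    x=(np.array(uv,float)-[c["cx"],c["cy"]])/f
    return -R.T@np.ravel(c["tvec"]),R.T@np.array([x[0],x[1],1])
def onz(c,uv,z):
    o,d=ray(c,uv);return o+d*(z-o[2])/d[2]
def proj(c,p):
    R=Ro.from_rotvec(np.ravel(c["rvec"])).as_matrix();f=240/np.tan(np.radians(c["vfov"]/2))
    q=R@np.array(p)+np.ravel(c["tvec"]);return q[:2]/q[2]*f+[c["cx"],c["cy"]]
def tool(o): # tool axes in world (columns)
    return Ro.from_euler("xyz",o["tcp_rot"],degrees=True).as_matrix()
E
python3 - <<'E'
import pickle;from h import *
from workcell import status
d=pickle.load(open("d0.pkl","rb"));res={}
for n,box,lo in(("top",(252,235,398,305),60),("scene",(215,175,372,245),60)):
    c=d[n];g=cv2.cvtColor(c["color"],cv2.COLOR_RGB2GRAY)
    x0,y0,x1,y1=box
    m=np.zeros_like(g);m[y0:y1,x0:x1]=(g[y0:y1,x0:x1]<90)*255
    cs,_=cv2.findContours(m,cv2.RETR_EXTERNAL,cv2.CHAIN_APPROX_NONE)
    for k in cs:
        a=cv2.contourArea(k)
        if 100<a<1500:
            r=cv2.minAreaRect(k);M=cv2.moments(cv2.convexHull(k));uv=(M["m10"]/M["m00"],M["m01"]/M["m00"])
            print(n,a,r,np.round(uv,1),onz(c,uv,.063).round(4))
o=status.get_obs();print(tool(o).round(3))
c=d["top"]
for uv in((235,142),(368,122),(399,281),(260,304)):print(onz(c,uv,.06).round(4))
E
```

```text
top 1170.5 ((339.4999694824219, 293.4999694824219), (114.99998474121094, 20.999996185302734), -0.0) [358.5 296.9] [ 0.4568 -0.0611  0.063 ]
top 130.0 ((286.1711120605469, 285.9698181152344), (13.671112060546875, 21.433523178100586), 79.99201965332031) [286.1 285.9] [0.4808 0.0863 0.063 ]
top 123.0 ((283.0207214355469, 267.77734375), (13.575922012329102, 21.377470016479492), 79.3803482055664) [282.9 267.8] [0.5181 0.0927 0.063 ]
top 873.5 ((302.0, 244.0), (18.0, 100.0), 90.0) [286.3 241.1] [0.5739 0.0857 0.063 ]
scene 198.5 ((288.91094970703125, 242.59588623046875), (11.821155548095703, 36.39979553222656), 69.44395446777344) [292.  239.5] [ 0.5926 -0.0298  0.063 ]
scene 267.5 ((254.60653686523438, 225.32786560058594), (32.777442932128906, 16.132648468017578), 50.194427490234375) [254.5 225.3] [ 0.5325 -0.0783  0.063 ]
scene 142.0 ((295.5447998046875, 209.26206970214844), (13.623509407043457, 21.139928817749023), 86.633544921875) [295.5 208.7] [0.5145 0.0063 0.063 ]
scene 289.0 ((333.55517578125, 195.43792724609375), (36.45697021484375, 19.681779861450195), 41.633541107177734) [333.8 195.7] [0.5036 0.0882 0.063 ]
scene 216.5 ((359.5, 184.5), (19.0, 23.0), 90.0) [363.3 181.5] [0.4822 0.161  0.063 ]
[[-0.     0.449  0.893]
 [-0.001  0.893 -0.449]
 [-1.    -0.001  0.   ]]
[0.7916 0.1957 0.06  ]
[ 0.835 -0.091  0.06 ]
[ 0.4889 -0.1455  0.06  ]
[0.4448 0.1394 0.06  ]
```

```bash
python3 -m jog '0 -31 50 -4.5;0 -63 100 -9;0 -94 149 -13.5;0 -126 199 -18;0 -157 249 -22;0 -188 298 -26.5;0 -220 348 -31;0 -251 398 -35.6' 0 40; python3 -m jog '15 0 0 0;30 0 0 0;45 0 0 0;60 0 0 0;70 0 0 0;80 0 0 0;80 0 0 0;80 0 0 0'
python3 - <<'E'
from workcell import status,camera
from h import *
import pickle
d={}
for n in("scene","top","wrist"):d[n]=camera(n)
pickle.dump(d,open("d1.pkl","wb"))
o=status.get_obs();print(o["time"],o["ee_pos"],o["wrist_force"],o["opening"]);print(tool(o).round(3))
w=d["wrist"]["color"]
t=cv2.resize(d["top"]["color"][220:320,240:410],None,fx=3,fy=3,interpolation=2)
s=cv2.resize(d["scene"]["color"][160:260,210:380],None,fx=3,fy=3,interpolation=2)
r=np.zeros((600,510,3),np.uint8);r[:300]=t;r[300:]=s
cv2.imwrite("pics/ts1.png",r[:,:,::-1]);cv2.imwrite("pics/w1.png",w[:,:,::-1])
E
```

```text
time: 1.1
ee_pos: [0.4905, 0.0865, 0.2311]
tcp_rot: [112.2, 90.0, 121.3]
wrist_force: [0.4, 1.0, 0.4]
opening: -0.0005
time: 2.1
ee_pos: [0.4901, 0.0884, 0.1517]
tcp_rot: [3.1, 90.0, 12.0]
wrist_force: [0.1, -0.3, -0.1]
opening: 0.0002
2.25 [0.49013384 0.08838926 0.15176156] [-0.56062162 -0.45369503  0.20325687] -0.00019775489430834097
[[ 0.001 -0.155  0.988]
 [ 0.     0.988  0.155]
 [-1.     0.     0.001]]
```

View pics/w1.png

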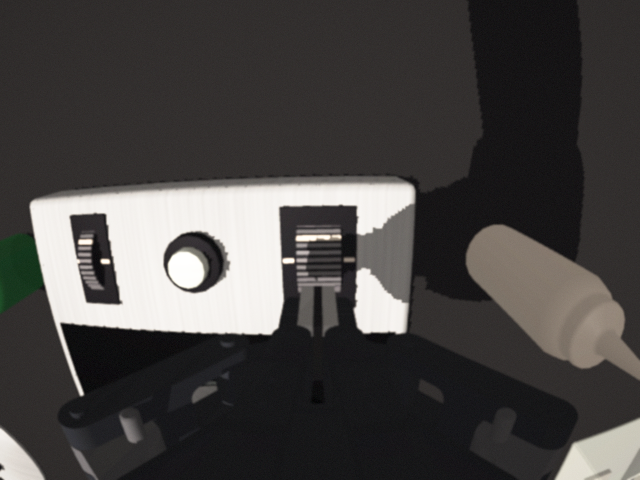

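View pics/ts1.png

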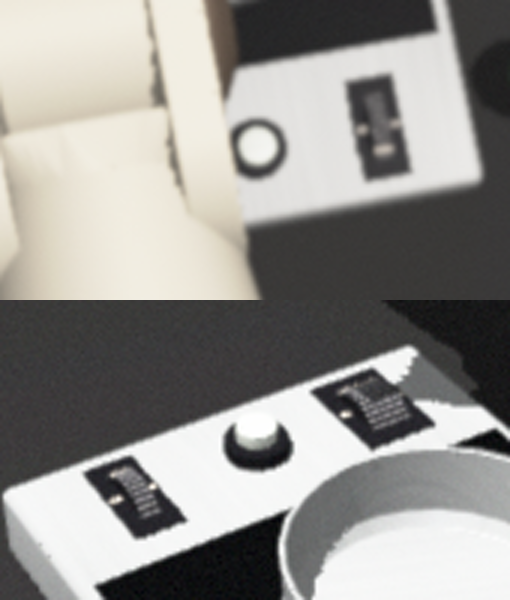

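Wrist view: the wide wheel's ticks are at (288,261) and (348,260), its mark at (318,237), the button top at (187,270). The scene crop shows the button as a proud cylinder, top at about (258,425), i.e. (296,202) in full.

```bash
cat >> h.py <<'E'
def rayw(c,uv):
    R=Ro.from_rotvec(np.ravel(c["rvec"])).as_matrix();f=240/np.tan(np.radians(c["vfov"]/2))
    x=np.array(uv,float)-[c["cx"],c["cy"]];r=np.hypot(*x)+1e-9;t=r/f
    return -R.T@np.ravel(c["tvec"]),R.T@np.array([*(x/r*np.sin(t)),np.cos(t)])
def onzw(c,uv,z):
    o,d=rayw(c,uv);return o+d*(z-o[2])/d[2]
def tri(r1,r2):
    (o1,d1),(o2,d2)=r1,r2;A=np.stack([d1,-d2],1);s=np.linalg.lstsq(A,o2-o1,rcond=None)[0]
    a,b=o1+s[0]*d1,o2+s[1]*d2;return (a+b)/2,np.linalg.norm(a-b)
E
python3 - <<'E'
import pickle;from h import *
d=pickle.load(open("d1.pkl","rb"));w=d["wrist"]
print("ticks",onzw(w,(288,261),.063).round(4),onzw(w,(348,260),.063).round(4))
print("nticks",onzw(w,(107,261),.063).round(4))
def top(c,box):
    x0,y0,x1,y1=box;g=cv2.cvtColor(c["color"],7);m=np.zeros_like(g);m[y0:y1,x0:x1]=(g[y0:y1,x0:x1]>238)*255
    k=max(cv2.findContours(m,0,1)[0],key=cv2.contourArea);return cv2.minEnclosingCircle(k)
wb=top(w,(168,240,209,290));sb=top(d["scene"],(286,194,307,208));tb=top(pickle.load(open("d0.pkl","rb"))["top"],(317,260,336,279))
print(wb,sb,tb)
t0=pickle.load(open("d0.pkl","rb"))["top"]
print(tri(rayw(w,wb[0]),ray(d["scene"],sb[0])),tri(rayw(w,wb[0]),ray(t0,tb[0])),tri(ray(d["scene"],sb[0]),ray(t0,tb[0])))
E
```

```text
ticks [0.5034 0.0702 0.063 ] [0.4966 0.1091 0.063 ]
nticks [ 0.5263 -0.0641  0.063 ]
((185.18292236328125, 269.8658447265625), 18.602567672729492) ((296.29998779296875, 198.0), 10.4924898147583) ((325.75, 268.25), 5.303400993347168)
(array([0.51220986, 0.00821177, 0.08564715]), np.float64(0.0014413127002480487)) (array([0.51431775, 0.00532261, 0.07959456]), np.float64(0.0005972424950907348)) (array([0.5136251 , 0.00676805, 0.08682796]), np.float64(0.003152165874319348))
```

```bash
python3 -m jog '20 0 1 0;45 0 1 0;65 0 1 0;73 0 1 0;76 0 1 0;78 0 1 0;80 0 1 0;80 0 1 0'; python3 -m jog '1 0 0 0;1 0 0 0;2 0 0 0;2 0 0 0;2 0 0 0;2 0 0 0;2 0 0 0;2 0 0 0'
```

```text
time: 3.25
ee_pos: [0.4914, 0.0886, 0.0721]
tcp_rot: [1.1, 89.9, 10.0]
wrist_force: [-1.4, -0.4, 5.2]
opening: 0.0002
time: 4.25
ee_pos: [0.4916, 0.0887, 0.0706]
tcp_rot: [-0.1, 89.9, 8.8]
wrist_force: [-1.1, -0.3, 7.6]
opening: 0.0002
```

```bash
python3 -m jog '1 0 0 0;2 0 0 0;2 0 3 0;2 0 6 0;2 0 9 0;2 0 12 0;2 0 15 0;2 0 18 0';  python3 -m jog '0 0 0 0;0 0 0 0;0 0 0 0;0 0 0 0;0 0 0 0;0 0 0 0;0 0 0 0;0 0 0 0'
python3 - <<'E'
from workcell import camera
import cv2
for n,b in(("wrist",(200,180,440,340)),("scene",(290,160,380,220))):
    x0,y0,x1,y1=b;c=camera(n)["color"][y0:y1,x0:x1];cv2.imwrite(f"pics/{n}2.png",cv2.resize(c,(720,480),interpolation=2)[:,:,::-1])
E
```

```text
time: 5.25
ee_pos: [0.5099, 0.0917, 0.0691]
tcp_rot: [7.4, 89.8, 16.4]
wrist_force: [-0.4, 1.1, 10.0]
opening: -0.0
time: 6.25
ee_pos: [0.5099, 0.0917, 0.0692]
tcp_rot: [7.1, 89.8, 16.1]
wrist_force: [-0.3, -0.7, 10.0]
opening: -0.0
```

View pics/wrist2.png

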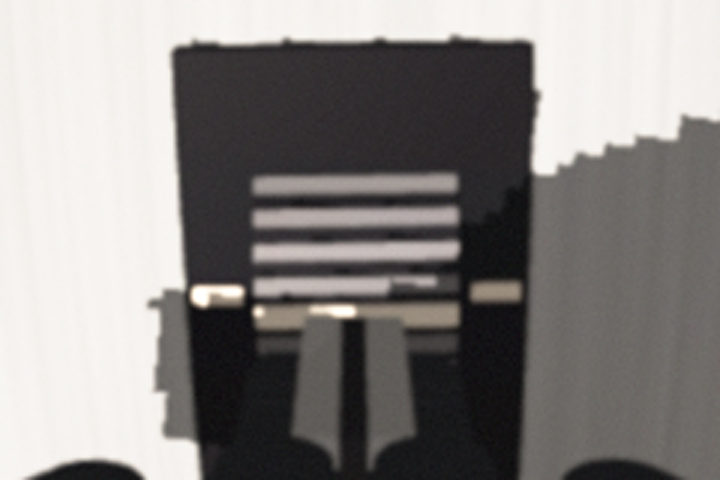

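The wheel's white mark now lies level with the ticks. I lift straight up and look.

```bash
python3 -m jog '-3 0 0 0;-8 0 0 0;-20 0 0 0;-40 0 0 0;-50 -20 -2 0;-50 -45 -5 0;-50 -70 -8 0;-50 -85 -10 0'
python3 - <<'E'
from workcell import camera,status
import cv2,numpy as np
w=camera("wrist")["color"];s=camera("scene")["color"]
r=np.zeros((600,800,3),np.uint8)
r[:300]=cv2.resize(w[150:330,80:560],(800,300),interpolation=2);r[300:]=cv2.resize(s[165:255,220:460],(800,300),interpolation=2)
cv2.imwrite("pics/v3.png",r[:,:,::-1]);print(status.get_obs()["ee_pos"])
E
```

```text
time: 7.35
ee_pos: [0.512, 0.0048, 0.1177]
tcp_rot: [-39.7, 90.0, -30.8]
wrist_force: [0.1, -0.3, 1.2]
opening: -0.0001
[0.51196793 0.00480173 0.11747964]
```

View pics/v3.png

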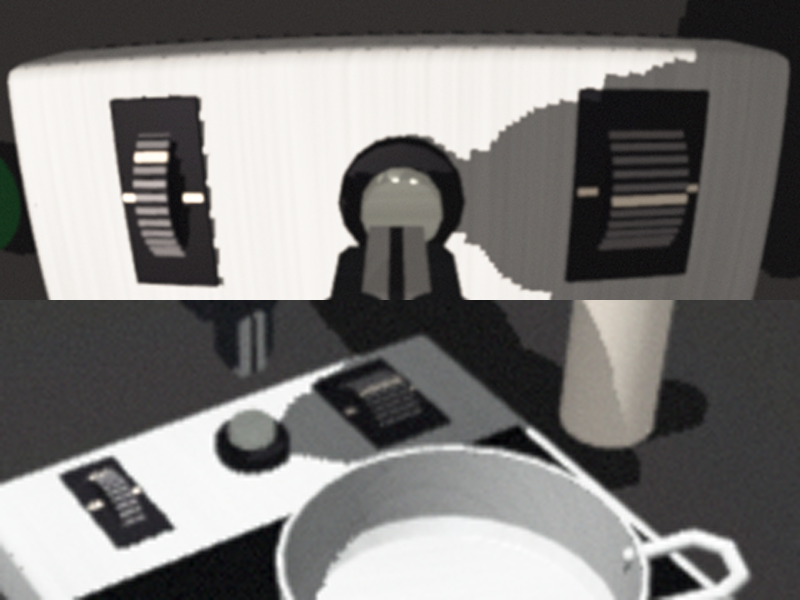

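The released wide wheel's mark is in line with its ticks, and the narrow wheel's mark is unchanged. Now I press the button.

```bash
python3 -m jog '12 0 1 0;24 0 1 0;29 0 1 0;31 0 1 0;33 0 1 0;35 0 1 0;37 0 1 0;37 0 1 0'
```

```text
time: 8.45
ee_pos: [0.5131, 0.006, 0.0805]
tcp_rot: [-1.8, 90.0, 7.1]
wrist_force: [0.5, -0.4, 2.1]
opening: -0.0001
```

```bash
python3 -m jog '1 0 0 0;1 0 0 0;2 0 0 0;2 0 0 0;3 0 0 0;3 0 0 0;3 0 0 0;3 0 0 0'
```

```text
time: 9.45
ee_pos: [0.5131, 0.006, 0.0774]
tcp_rot: [-5.7, 90.0, 3.2]
wrist_force: [1.2, 0.3, 4.3]
opening: 0.0001
```

```bash
python3 -m jog '1 0 0 0;1 0 0 0;2 0 0 0;2 0 0 0;2 0 0 0;2 0 0 0;2 0 0 0;2 0 0 0'
```

```text
time: 10.45
ee_pos: [0.5131, 0.006, 0.0759]
tcp_rot: [-6.4, 90.0, 2.5]
wrist_force: [-0.5, 0.1, 9.2]
opening: 0.0003
```

```bash
python3 -m jog '1 0 0 0;1 0 0 0;2 0 0 0;2 0 0 0;2 0 0 0;2 0 0 0;2 0 0 0;2 0 0 0'; python3 -m jog '-5 0 0 0;-12 0 0 0;-20 0 0 0;-35 0 0 0;-60 0 0 0;-85 0 0 0;-110 0 0 0;-130 0 0 0'; python3 -m jog '0 0 -30 0;0 0 -65 0;0 0 -100 0;0 0 -130 0;0 0 -150 0;0 0 -150 0;0 0 -150 0;0 0 -150 0'
python3 - <<'E'
from workcell import camera,status
import cv2,numpy as np
t=camera("top")["color"];s=camera("scene")["color"]
r=np.zeros((600,800,3),np.uint8)
r[:300]=cv2.resize(t[225:315,180:420],(800,300),interpolation=2);r[300:]=cv2.resize(s[165:255,220:460],(800,300),interpolation=2)
cv2.imwrite("pics/v4.png",r[:,:,::-1])
import pickle;d=pickle.load(open("d0.pkl","rb"))
for n,c in(("top",t),("scene",s)):
    m=(cv2.absdiff(c,d[n]["color"]).max(2)>70).astype(np.uint8)
    m=cv2.morphologyEx(m,2,np.ones((2,2),np.uint8))
    print(n,[tuple(x) for x in cv2.connectedComponentsWithStats(m)[2][1:]][:25])
E
```

```text
time: 11.45
ee_pos: [0.5132, 0.006, 0.0757]
tcp_rot: [-7.5, 89.9, 1.4]
wrist_force: [-6.0, 0.5, 23.7]
opening: 0.0001
time: 12.45
ee_pos: [0.5129, 0.0059, 0.205]
tcp_rot: [-11.7, 90.0, -2.8]
wrist_force: [0.4, -0.2, -0.3]
opening: 0.0001
time: 13.45
ee_pos: [0.3653, -0.0172, 0.2032]
tcp_rot: [164.4, 90.0, 173.3]
wrist_force: [-0.1, -0.5, -0.8]
opening: -0.0004
top [(np.int32(281), np.int32(277), np.int32(4), np.int32(2), np.int32(8)), (np.int32(288), np.int32(276), np.int32(3), np.int32(2), np.int32(6)), (np.int32(281), np.int32(284), np.int32(13), np.int32(4), np.int32(32)), (np.int32(316), np.int32(286), np.int32(17), np.int32(5), np.int32(73)), (np.int32(311), np.int32(289), np.int32(109), np.int32(191), np.int32(18097)), (np.int32(335), np.int32(291), np.int32(2), np.int32(2), np.int32(4)), (np.int32(314), np.int32(293), np.int32(3), np.int32(4), np.int32(9)), (np.int32(315), np.int32(471), np.int32(8), np.int32(3), np.int32(22)), (np.int32(292), np.int32(475), np.int32(7), np.int32(5), np.int32(15)), (np.int32(299), np.int32(477), np.int32(5), np.int32(3), np.int32(11)), (np.int
[... 1151 characters left out ...]
74), np.int32(48), np.int32(28), np.int32(32), np.int32(476)), (np.int32(220), np.int32(57), np.int32(9), np.int32(9), np.int32(25)), (np.int32(197), np.int32(72), np.int32(2), np.int32(2), np.int32(4)), (np.int32(187), np.int32(80), np.int32(2), np.int32(2), np.int32(4)), (np.int32(253), np.int32(92), np.int32(2), np.int32(2), np.int32(4)), (np.int32(247), np.int32(94), np.int32(6), np.int32(12), np.int32(60)), (np.int32(258), np.int32(94), np.int32(2), np.int32(3), np.int32(6)), (np.int32(256), np.int32(99), np.int32(2), np.int32(2), np.int32(4)), (np.int32(260), np.int32(100), np.int32(2), np.int32(2), np.int32(4)), (np.int32(192), np.int32(103), np.int32(11), np.int32(15), np.int32(58))]
```

View pics/v4.png

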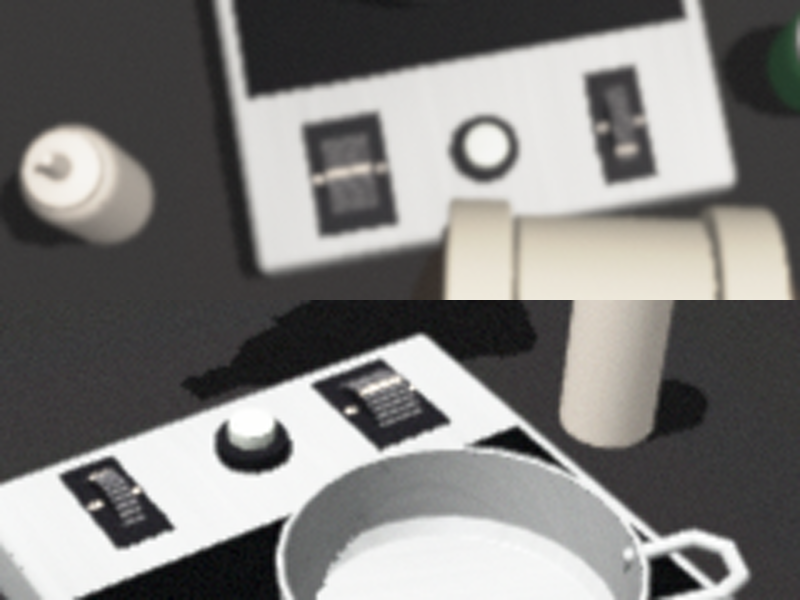

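The wide wheel's mark is in line with its ticks (top crop about (350,172)). The narrow mark is unchanged, the button is up, and the bottle, jar and pan have not moved. I'm handing the job in.

```bash
python3 -c "
from workcell import bot
print(bot.job_done())"
```

```text
the job is handed in; nothing more can be done
None
```

The heat is up one click and the start button has been pressed and released, in that order. I handed the job in at about 13.5 s of the 38 s allowed; no verdict was reported.

- **Wide wheel:** I pressed its top with about 10 N and dragged it 18 mm towards the pan, then let go. In the wrist and top pictures the white mark is in line with the two ticks.
- **Start button:** I pressed it to its hard stop. It stopped at a TCP height of about 75.7 mm, with the force rising from 9 to 24 N over only 0.2 mm. After I lifted off, the final pictures show it up again.
- **Left alone:** The final pictures show the narrow wheel's mark at its starting stop. Comparing the top picture with the first one showed no change at the pan, bottle or jar. The same comparison for the scene camera was only partly printed and did not reach the hob, so there I relied on the picture, which does not include the jar.
- **Robot:** The arm is clear of everything.

No check failed. The one disagreement was in measuring the button's top height: different camera pairs gave 80 to 87 mm, so I went down by force instead.

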